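Seat a jar lid in a worn screw press

TASK

The honey jar stands in the green screw press with the foot just touching its lid. Crank the red wheel clockwise by its black handle until the screw itself has turned one full turn down, to seat the lid, then ease the screw back half a turn and let go. The worn wheel has a lot of free play on the screw, both at the start and again on reversing: feel for the screw to bite and count only the turning that really moves it, do not overtighten, and leave the jar where it stands and the other things alone.

Things in the scene. Friction and masses are not known exactly. Their poses are not given: they have to be found in the camera images.
- press: Fixed screw press, green base plate 160 x 210 x 18 mm (x, y, z) on the worktop, two steel posts at y = +-82 mm, green cross beam 148 to 184 mm up across them (post nuts to 191 mm), 80 mm round rubber mat whose top is 22 mm up. Origin: middle of the underside, under the vertical screw axis; z up; yaw varies.
- wheel_centre (a point): Point on the vertical screw and wheel axis, 247 mm above the worktop, level with the crank handle's middle. Clockwise about it, seen from above, screws the foot down, 8 mm for each turn of the screw, which stays where it is left.
- press_wheel: Red wheel, rim radius 50 mm, rim bar 11 mm thick; nothing but the handle rises above 225 mm. It has hidden free play on the screw, different at each start, and a good part of a turn on reversing. In the free play it takes under 1 N at the handle; when it bites and drives the screw, 5 to 8 N, either way. Origin on the axis; x points to the handle.
- grip (a point): Middle of the upright black crank handle on the wheel rim, 50 mm from the screw axis: 18 to 19 mm thick, round, 44 mm tall (222 to 267 mm above the worktop), spins freely about its own upright axis, so a hand holding it need not turn while cranking round. At the start it may stand anywhere round the wheel.
- press_foot: Round black rubber foot 52 mm wide under a 18 mm steel shank; origin: centre of its underside, which at the start just touches the jar's lid. It is sprung on the screw (about 1.6 N per mm), so once on the lid it stays there while the screw turns on and only the pressing force grows: about 13 N after one full turn of the screw, falling to about 7 N after half a turn back.
- honey_jar: Loose amber jar with yellow lid, 63 mm wide, 94 mm tall, on the press's mat under the foot. Origin: centre of its underside, z up.
- lemon_1: Lemon 83 x 58 x 58 mm, bystander; origin under its middle.
- mug_1: Orange mug 81 x 113 x 101 mm, bystander; origin: centre of its underside.
- tin_2: Low blue tin 86 mm wide, 40 mm tall, bystander; origin: centre of its underside.
- kitchen_timer: White kitchen timer 65 mm wide, 46 mm tall, bystander; origin: centre of its underside.
- jar_2: Red jar with green lid 74 mm wide, 90 mm tall, bystander; origin: centre of its underside.
- glass_1: Drinking glass 84 mm wide, 93 mm tall, bystander; origin: centre of its underside.
There are look-alikes about, which are no part of the job. Leave any blue or purple look-alike of the honey_jar alone.

How it is judged:
By the outcome, as a careful person would: the job done as asked, in the order asked, and still so for the second after the job is handed in, with the robot touching nothing.
It also fails if it takes over 67 s, if anything falls off the work surface, if the arm or the gripper's body presses on something with over 40 N, if the wrist force passes 120 N, or if a joint passes its speed limit or range.

ROBOT

A 7-joint arm with a two-finger parallel gripper is mounted at the origin on a cart in front of the work surface, level with it; the furniture and walls round the work are solid. World frame = base frame: x ahead of the robot, y to its left, z up, the work surface at z = 0. Lengths are in m, angles in rad, forces in N, time in s.
With the tool pointing down it reaches from about 0.425 to 0.925 m from the base axis. Payload 6.8 kg.
Tool frame: the origin (TCP) lies at the very end of the fingers, on their centre line; the grasp point (between the pads) lies 19 mm behind it; z points along the fingers, y is the line along which they close (so a half turn about z gives the same grasp; the last joint's range is limited). The gripper opens to 85 mm and grips with 20 to 120 N. Pads are 22 mm wide; open, the fingers measure 114 mm over their backs; the gripper's body (76 mm by 85 mm) begins 54 mm behind the grasp point. The pads swing forward as they close: fully open they stand 13 mm farther back than shut.
Start: joints at [-1.303, 0.477, 0.022, 1.555, -0.011, 1.109, -0.083], TCP at [0.248, 0.628, 0.231] pointing down, gripper open.
Joint ranges: [-2.96, 2.96], [-0.34, 2.1], [-1.41, 1.46], [0.24, 2.44], [-1.37, 4.51], [0.17, 1.92], [-2.96, 2.96]. Speed limits (rad/s): [2.39, 2.39, 3.14, 3.14, 3.14, 3.14, 3.14].

INTERFACE

Orientations are given as a rotation vector (axis times angle).
In Python, from bench import get_obs, grab_frame, hand_in gives the robot as it stands.
- The arm moves only by the tool drive_tool, never from a script. Its argument "rows" is a list of rows, each an object with "offset": the shift along the tool's x, y, z as a fraction of full scale, a list of three; "rotation": the turn, a rotation vector about the tool's x, y, z as a fraction of full scale, a list of three; "claw": the opening, from 0 (shut) to 1 (fully open). In form: [{"offset": [tx, ty, tz], "rotation": [wx, wy, wz], "claw": claw}, ...]. A call has 1 to 20 rows; each row is the pose to reach, as a shift and turn from the pose commanded when the call began, along the tool's axes at that moment; what a row does not reach only later rows make up. Full scale, the value 1, is 0.15 m for a shift and 2 rad for a turn. A row lasts 1/12 s, in which the tool goes at most 41.7 mm and 7.16 degrees, less where a joint would pass 70% of its speed; a pose out of reach is approached as far as the arm can. A call with a number of a shift or a turn outside -1 to 1 is refused whole. A call with a gripper value outside its range is refused whole. The fingers move at their own pace and stop on an object; "force" is the grip in N (left out, the last holds). Time passes only in rows, so rows that repeat a pose let the fingers close. It gives the time, the measured TCP pose, the force, the opening and the grip force at its end, in the units of the state.
- get_obs(): the state, without advancing time (a new reading comes with each control period).
- grab_frame(name): name is "side" or "top" or "wrist"; returns a dict with "frame" (384x512x3 uint8, red, green, blue), "z_map" (384x512 float32, m along the optical axis (not along the pixel's ray), 0 where there is no reading), "vfov" (degrees; the focal length in pixels is half the picture's height over the tangent of half this angle, whatever the lens; pixels are square), "cx", "cy" (the principal point, pixels), "R" (3x3) and "t" (3): a world point X has camera coordinates R X + t. Camera axes: x right, y down, z forward; pixel columns grow to the right and rows downward; lengths in m; the calibration is good to about 2 mm. A picture is of the moment at which its call begins.
- hand_in(): hands the job in; it is judged then, once.
The state is a dict: "clock": time; "joints": joint angles; "qvel": joint speeds; "tau": joint torques, N m; "tcp_pos": TCP position; "orientation": TCP orientation; "contact_force": force on the tool from outside, world axes, zero at the start; "moment": the same for the moment, N m; "grip_width": finger opening in m; "gripper_force": force on a finger pad.
Only numpy, scipy, OpenCV 4.12 (cv2) and the standard library are available. Lean on these libraries where they do the work, as an engineer would, in place of code of your own. Each camera call takes 0.05 s, during which the arm holds its last target. There are 200 camera calls.

## Working session

There is one attempt and no reset: what is moved stays moved. The work goes in short steps, Python scripts to look and compute and a tool call to move; the robot and the scene stay as the last step left them, time stands still between calls to the robot, and variables do not carry over. Pictures are saved under pics/ and viewed, at most 10 in all, crops included, and the job is handed in when it is done.

Besides the shell and the picture viewer there is one more tool, called after "Request:" by a JSON object that holds its "method" and its "body", one argument or row to a line. drive_tool: Moves the arm, as the interface text tells. Its arguments: {"type":"object","properties":{"rows":{"type":"array","items":{"type":"object","properties":{"offset":{"type":"array","items":{"type":"number"}},"rotation":{"type":"array","items":{"type":"number"}},"claw":{"type":"number"}}}},"force":{"type":"number"}},"required":["rows"]}

```bash
ls; mkdir -p pics
python3 - <<'E'
from bench import *
import cv2,numpy as np
o=get_obs();print({k:np.round(v,3) for k,v in o.items()})
ims=[]
for n in("side","top"):
    f=grab_frame(n);np.savez(f"pics/{n}0.npz",**f)
    print(n,f["vfov"],f["cx"],f["cy"],np.round(f["R"],3).tolist(),np.round(f["t"],3), (f["z_map"]>0).mean())
    cv2.imwrite(f"pics/{n}0.png",f["frame"][:,:,::-1])
E
```

```text
pics
{'clock': np.float64(0.0), 'joints': array([-1.303,  0.478,  0.022,  1.556, -0.011,  1.109, -0.083]), 'qvel': array([ 0.001,  0.001,  0.   , -0.001,  0.001,  0.001,  0.001]), 'tau': array([ 0.0000e+00, -5.9645e+01,  1.6080e+00, -2.8120e+01,  1.3000e-02,
        9.0000e-03,  0.0000e+00]), 'tcp_pos': array([0.248, 0.627, 0.23 ]), 'orientation': array([-5.870e-01, -3.086e+00,  3.000e-03]), 'contact_force': array([ 0.286,  0.205, -0.009]), 'moment': array([ 0.005, -0.026,  0.043]), 'gripper_force': np.float64(0.0), 'grip_width': np.float64(0.085)}
side 47.63092004344889 256.218149184974 193.0341821675576 [[-0.989, -0.15, -0.006], [-0.073, 0.515, -0.854], [0.132, -0.844, -0.52]] [0.49  0.213 1.623] 0.9962259928385416
top 53.86427413755134 253.16234947521403 187.7987331111125 [[0.009, -1.0, 0.027], [-0.998, -0.011, -0.069], [0.069, -0.026, -0.997]] [-0.073  0.493  1.24 ] 0.9958648681640625
```

View pics/side0.png

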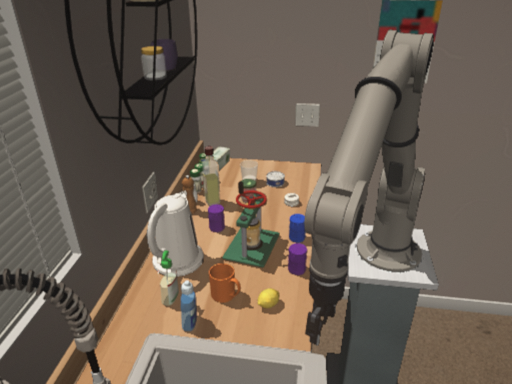

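View pics/top0.png

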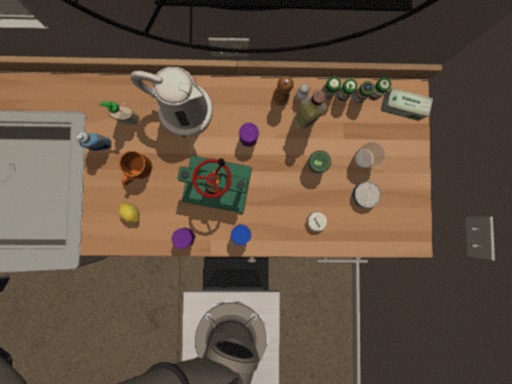

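The side view shows the green press at (255,225) with its red wheel at (252,199) and the black handle at (241,187). In the top view the wheel is centred near (212,178) and the handle is near (222,162), on the side away from the robot. The bystanders are well clear of both.

```bash
cat > h.py <<'E'
import numpy as np,cv2
from scipy.optimize import least_squares
def pts(f):
    H,W=f["z_map"].shape;F=H/2/np.tan(np.radians(f["vfov"])/2)
    v,u=np.mgrid[:H,:W];z=f["z_map"]
    c=np.stack([(u-f["cx"])/F*z,(v-f["cy"])/F*z,z],-1)
    return (c-f["t"])@f["R"]
def circ(p):
    r=least_squares(lambda q:np.hypot(p[:,0]-q[0],p[:,1]-q[1])-q[2],[*p.mean(0)[:2],.05],loss="soft_l1",f_scale=.003)
    return r.x
def wheel(f):
    P=pts(f);h=cv2.cvtColor(np.ascontiguousarray(f["frame"]),cv2.COLOR_RGB2HSV)
    red=((h[...,0]<6)|(h[...,0]>174))&(h[...,1]>150)&(h[...,2]>60)&(P[...,2]>.195)&(P[...,2]<.24)
    return P,h,red
E
python3 - <<'E'
from h import *
for n in("top","side"):
    f=dict(np.load(f"pics/{n}0.npz"));P,h,red=wheel(f)
    p=P[red];c=circ(p)
    for _ in range(2):
        d=np.hypot(*(p[:,:2]-c[:2]).T);c=circ(p[(abs(d-.05)<.012)])
    print(n,red.sum(),c,np.median(p[:,2]))
    d=np.hypot(P[...,0]-c[0],P[...,1]-c[1])
    k=(P[...,2]>.235)&(P[...,2]<.28)&(d<.08)&(h[...,2]<90)
    q=P[k];print(" handle",k.sum(),q.mean(0),q.max(0),q.min(0)); k2=q[:,2]>.258;print(q[k2].mean(0),k2.sum())
    g=(h[...,0]>50)&(h[...,0]<95)&(h[...,1]>90)&(P[...,2]>.01)&(P[...,2]<.026)&(d<.2)
    print(" base",cv2.minAreaRect(P[g][:,:2].astype(np.float32)))
    g=(h[...,0]>50)&(h[...,0]<95)&(h[...,1]>90)&(P[...,2]>.175)&(P[...,2]<.19)&(d<.2)
    print(" beam",cv2.minAreaRect(P[g][:,:2].astype(np.float32)))
    v,u=np.where(red);print(u.min(),u.max(),v.min(),v.max())
E
```

```text
top 445 [0.50608115 0.05335748 0.04922834] 0.21973985165949905
 handle 40 [0.54570858 0.0249788  0.26124048] [0.55547919 0.03322143 0.2689274 ] [0.53925362 0.01705463 0.23509865]
[0.5465747  0.02543687 0.26542877] 33
 base ((0.505744218826294, 0.05383482947945595), (0.20035068690776825, 0.15277966856956482), 79.74757385253906)
 beam ((0.506659746170044, 0.05208614841103554), (0.1981775164604187, 0.043916888535022736), 80.07001495361328)
193 230 159 197
side 215 [0.50417778 0.05815578 0.04944276] 0.21758490866032942
 handle 42 [0.54322652 0.03328973 0.25221047] [0.55139651 0.04150381 0.26498644] [0.53599313 0.02116785 0.2354363 ]
[0.54388792 0.03042589 0.26175277] 15
 base ((0.5117173790931702, 0.06082194298505783), (0.19125941395759583, 0.13624826073646545), 80.40702819824219)
 beam ((0.5136784911155701, 0.08099518716335297), (0.13310153782367706, 0.010194465517997742), 68.30587768554688)
236 265 191 207
```

Request:
{"method": "drive_tool", "body": {
  "rows": [
    {"offset": [0,0,-0.25],"rotation": [0,0,0],"claw": 1},
    {"offset": [0,0,-0.5],"rotation": [0,0,0],"claw": 1},
    {"offset": [0,0,-0.8],"rotation": [0,0,0],"claw": 1},
    {"offset": [0,0,-0.8],"rotation": [0,0,0],"claw": 1}
  ],
  "force": 40
}}

```text
clock: 0.43
tcp_pos: [0.2488, 0.6306, 0.36]
orientation: [0.587, 3.085, 0.019]
contact_force: [0.9, 0.8, 1.7]
grip_width: 0.0853
gripper_force: 0.0
```

Request:
{"method": "drive_tool", "body": {
  "rows": [
    {"offset": [-0.1,-0.1,0],"rotation": [0,0,0],"claw": 1},
    {"offset": [-0.25,-0.22,0],"rotation": [0,0,0],"claw": 1},
    {"offset": [-0.4,-0.36,0],"rotation": [0,0,0],"claw": 1},
    {"offset": [-0.55,-0.5,0],"rotation": [0,0,0],"claw": 1},
    {"offset": [-0.7,-0.63,0],"rotation": [0,0,0],"claw": 1},
    {"offset": [-0.83,-0.75,0],"rotation": [0,0,0],"claw": 1}
  ]
}}

```text
clock: 0.93
tcp_pos: [0.3232, 0.4755, 0.3509]
orientation: [0.588, 3.086, -0.001]
contact_force: [0.1, 0.3, -0.5]
grip_width: 0.0853
gripper_force: 0.0
```

Request:
{"method": "drive_tool", "body": {
  "rows": [
    {"offset": [-0.15,-0.14,0],"rotation": [0,0,0],"claw": 1},
    {"offset": [-0.3,-0.28,0],"rotation": [0,0,0],"claw": 1},
    {"offset": [-0.45,-0.41,0],"rotation": [0,0,0],"claw": 1},
    {"offset": [-0.6,-0.54,0],"rotation": [0,0,0],"claw": 1},
    {"offset": [-0.72,-0.65,0],"rotation": [0,0,0],"claw": 1},
    {"offset": [-0.83,-0.75,0],"rotation": [0,0,0],"claw": 1}
  ]
}}

```text
clock: 1.43
tcp_pos: [0.3975, 0.3251, 0.351]
orientation: [-0.589, -3.086, 0.001]
contact_force: [-0.0, 0.6, 0.9]
grip_width: 0.0857
gripper_force: 0.0
```

Request:
{"method": "drive_tool", "body": {
  "rows": [
    {"offset": [-0.15,-0.14,0],"rotation": [0,0,0],"claw": 1},
    {"offset": [-0.3,-0.28,0],"rotation": [0,0,0],"claw": 1},
    {"offset": [-0.45,-0.41,0],"rotation": [0,0,0],"claw": 1},
    {"offset": [-0.6,-0.54,0],"rotation": [0,0,0],"claw": 1},
    {"offset": [-0.72,-0.65,0],"rotation": [0,0,0],"claw": 1},
    {"offset": [-0.83,-0.75,0],"rotation": [0,0,0],"claw": 1}
  ]
}}

```text
clock: 1.93
tcp_pos: [0.4717, 0.1748, 0.351]
orientation: [-0.589, -3.086, 0.001]
contact_force: [0.8, 0.8, -0.6]
grip_width: 0.0853
gripper_force: 0.0
```

Request:
{"method": "drive_tool", "body": {
  "rows": [
    {"offset": [-0.15,-0.14,0],"rotation": [0,0,0],"claw": 1},
    {"offset": [-0.3,-0.28,0],"rotation": [0,0,0],"claw": 1},
    {"offset": [-0.45,-0.41,0],"rotation": [0,0,0],"claw": 1},
    {"offset": [-0.6,-0.54,0],"rotation": [0,0,0],"claw": 1},
    {"offset": [-0.72,-0.65,0],"rotation": [0,0,0],"claw": 1},
    {"offset": [-0.8,-0.73,0],"rotation": [0,0,0],"claw": 1},
    {"offset": [-0.83,-0.75,0],"rotation": [0,0,0],"claw": 1},
    {"offset": [-0.83,-0.75,0],"rotation": [0,0,0],"claw": 1},
    {"offset": [-0.83,-0.75,0],"rotation": [0,0,0],"claw": 1}
  ]
}}

```text
clock: 2.68
tcp_pos: [0.5455, 0.0276, 0.3509]
orientation: [-0.586, -3.086, -0.0]
contact_force: [-0.3, -0.5, -0.3]
grip_width: 0.0854
gripper_force: 0.0
```

Run:
```python
from bench import *
from h import *
f=grab_frame("wrist");cv2.imwrite("pics/w1.png",f["frame"][:,:,::-1])
P,h,red=wheel(f);p=P[red];c=circ(p)
for _ in range(2):
    d=np.hypot(*(p[:,:2]-c[:2]).T);c=circ(p[(abs(d-.05)<.012)])
print(red.sum(),c)
k=(P[...,2]>.262)&(P[...,2]<.275)&(np.hypot(P[...,0]-c[0],P[...,1]-c[1])<.08)
q=P[k];print(len(q),cv2.minEnclosingCircle(q[:,:2].astype(np.float32)),q.mean(0))
o=get_obs();print(o["tcp_pos"],o["joints"],o["contact_force"])
```

```text
4726 [0.50617829 0.05423014 0.04884465]
319 ((0.5482773780822754, 0.027218762785196304), 0.009042154997587204) [0.54746449 0.02737291 0.26455187]
[0.54537473 0.02814607 0.35099888] [-0.55639809  0.17046257  0.45597913  1.73105222 -0.07925798  1.25878251
  1.11516186] [-0.56007475  0.18689594 -0.37153013]
```

View pics/w1.png

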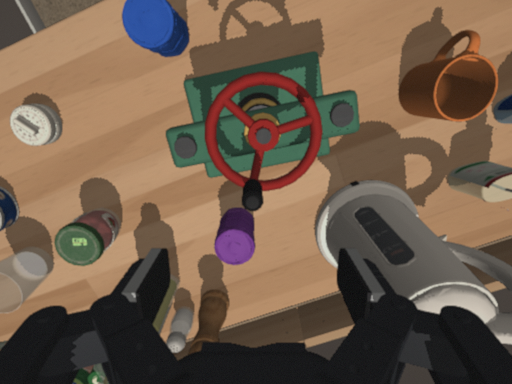

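The wrist view shows the wheel hub at (263,135), the handle at (252,195) and the kettle on the right at (370,230). I'll check that the kettle clears the gripper, then work out the circle rows.

```bash
python3 - <<'E'
from bench import *
from h import *
for n in("wrist","top"):
    f=grab_frame(n);P=pts(f)
    k=(P[...,2]>.18)&(P[...,2]<.33)&(np.hypot(P[...,0]-.506,P[...,1]-.0545)>.075)&(P[...,1]<.4)&(P[...,0]>.45)&(P[...,0]<.85)
    d=np.hypot(P[k][:,0]-.506,P[k][:,1]-.0545);i=np.argsort(d)[:400:40];print(n,np.c_[P[k][i],d[i]].round(3))
E
cat > rows.py <<'E'
import sys,numpy as np
from scipy.spatial.transform import Rotation as Rot
C=np.array([.506,.0545]);R=Rot.from_rotvec([-.587,-3.086,0]).as_matrix()
def rows(a0,a1,n,r=.05):
    a=np.radians(np.linspace(a0,a1,n+1));p=r*np.c_[np.cos(a),np.sin(a),0*a]
    return ((p[1:]-p[0])@R/.15).round(3)
if __name__=="__main__":
    for a in np.arange(*map(float,sys.argv[1:4])): print(a,rows(a,a+float(sys.argv[3]),int(sys.argv[4]))[:,:2].tolist())
E
python3 - <<'E'
from rows import *
print("to handle",(np.array([.548-.5455,.0273-.0278,.234-.351])@R/.15).round(3))
E
python3 rows.py -33 -203 -15 3
```

```text
wrist [[ 0.515  0.129  0.192  0.075]
 [ 0.488 -0.019  0.191  0.075]
 [ 0.508  0.13   0.183  0.076]
 [ 0.539  0.124  0.182  0.076]
 [ 0.5    0.131  0.181  0.077]
 [ 0.512 -0.023  0.182  0.077]
 [ 0.534  0.127  0.182  0.078]
 [ 0.5   -0.024  0.189  0.078]
 [ 0.479 -0.02   0.183  0.079]
 [ 0.523  0.132  0.191  0.079]]
top [[ 0.498 -0.02   0.192  0.075]
 [ 0.504 -0.029  0.188  0.083]
 [ 0.478 -0.032  0.182  0.091]
 [ 0.493 -0.043  0.183  0.099]
 [ 0.725  0.115  0.243  0.227]
 [ 0.706  0.174  0.217  0.233]
 [ 0.713  0.168  0.234  0.236]
 [ 0.716  0.166  0.249  0.238]
 [ 0.744  0.091  0.238  0.24 ]
 [ 0.736  0.133  0.251  0.243]]
to handle [-0.017  0.003  0.78 ]
-33.0 [[0.007, -0.028], [0.016, -0.056], [0.028, -0.082]]
-48.0 [[0.014, -0.025], [0.03, -0.05], [0.049, -0.072]]
-63.0 [[0.02, -0.021], [0.042, -0.04], [0.066, -0.057]]
-78.0 [[0.025, -0.015], [0.051, -0.028], [0.078, -0.038]]
-93.0 [[0.028, -0.008], [0.056, -0.014], [0.085, -0.017]]
-108.0 [[0.029, -0.001], [0.058, 0.001], [0.087, 0.006]]
-123.0 [[0.028, 0.007], [0.056, 0.016], [0.082, 0.028]]
-138.0 [[0.025, 0.014], [0.05, 0.03], [0.072, 0.049]]
-153.0 [[0.021, 0.02], [0.04, 0.042], [0.057, 0.066]]
-168.0 [[0.015, 0.025], [0.028, 0.051], [0.038, 0.078]]
-183.0 [[0.008, 0.028], [0.014, 0.056], [0.017, 0.085]]
-198.0 [[0.001, 0.029], [-0.001, 0.058], [-0.006, 0.087]]
```

Kettle is over 0.2 m clear. Descend over the handle and grip.

Request:
{"method": "drive_tool", "body": {
  "rows": [
    {"offset": [-0.017,0.003,0.1],"rotation": [0,0,0],"claw": 1},
    {"offset": [-0.017,0.003,0.25],"rotation": [0,0,0],"claw": 1},
    {"offset": [-0.017,0.003,0.4],"rotation": [0,0,0],"claw": 1},
    {"offset": [-0.017,0.003,0.55],"rotation": [0,0,0],"claw": 1},
    {"offset": [-0.017,0.003,0.68],"rotation": [0,0,0],"claw": 1},
    {"offset": [-0.017,0.003,0.76],"rotation": [0,0,0],"claw": 1},
    {"offset": [-0.017,0.003,0.78],"rotation": [0,0,0],"claw": 1},
    {"offset": [-0.017,0.003,0.78],"rotation": [0,0,0],"claw": 1},
    {"offset": [-0.017,0.003,0.78],"rotation": [0,0,0],"claw": 1}
  ],
  "force": 40
}}

```text
clock: 3.58
tcp_pos: [0.5487, 0.0266, 0.235]
orientation: [0.585, 3.086, 0.001]
contact_force: [-0.0, 0.5, 0.9]
grip_width: 0.0852
gripper_force: 0.0
```

Request:
{"method": "drive_tool", "body": {
  "rows": [
    {"offset": [0,0,0],"rotation": [0,0,0],"claw": 0},
    {"offset": [0,0,0],"rotation": [0,0,0],"claw": 0},
    {"offset": [0,0,0],"rotation": [0,0,0],"claw": 0},
    {"offset": [0,0,0],"rotation": [0,0,0],"claw": 0},
    {"offset": [0,0,0],"rotation": [0,0,0],"claw": 0},
    {"offset": [0,0,0],"rotation": [0,0,0],"claw": 0},
    {"offset": [0,0,0],"rotation": [0,0,0],"claw": 0},
    {"offset": [0,0,0],"rotation": [0,0,0],"claw": 0},
    {"offset": [0,0,0],"rotation": [0,0,0],"claw": 0},
    {"offset": [0,0,0],"rotation": [0,0,0],"claw": 0}
  ]
}}

```text
clock: 4.42
tcp_pos: [0.5486, 0.026, 0.2345]
orientation: [0.587, 3.086, 0.0]
contact_force: [-0.2, 0.6, 2.1]
grip_width: 0.0174
gripper_force: 39.5
```

Gripped. Now crank clockwise in 15° steps, reading the force after each.

Request:
{"method": "drive_tool", "body": {
  "rows": [
    {"offset": [0.007,-0.028,0],"rotation": [0,0,0],"claw": 0},
    {"offset": [0.016,-0.056,0],"rotation": [0,0,0],"claw": 0},
    {"offset": [0.028,-0.082,0],"rotation": [0,0,0],"claw": 0},
    {"offset": [0.028,-0.082,0],"rotation": [0,0,0],"claw": 0}
  ]
}}

```text
clock: 4.75
tcp_pos: [0.5391, 0.0149, 0.2344]
orientation: [-0.589, -3.085, 0.0]
contact_force: [0.4, -1.3, 3.8]
grip_width: 0.0176
gripper_force: 39.7
```

Request:
{"method": "drive_tool", "body": {
  "rows": [
    {"offset": [0.014,-0.025,0],"rotation": [0,0,0],"claw": 0},
    {"offset": [0.03,-0.05,0],"rotation": [0,0,0],"claw": 0},
    {"offset": [0.049,-0.072,0],"rotation": [0,0,0],"claw": 0},
    {"offset": [0.049,-0.072,0],"rotation": [0,0,0],"claw": 0}
  ]
}}

```text
clock: 5.08
tcp_pos: [0.5283, 0.0079, 0.2344]
orientation: [-0.588, -3.086, 0.0]
contact_force: [0.1, -1.1, 4.7]
grip_width: 0.0176
gripper_force: 39.7
```

Request:
{"method": "drive_tool", "body": {
  "rows": [
    {"offset": [0.02,-0.021,0],"rotation": [0,0,0],"claw": 0},
    {"offset": [0.042,-0.04,0],"rotation": [0,0,0],"claw": 0},
    {"offset": [0.066,-0.057,0],"rotation": [0,0,0],"claw": 0},
    {"offset": [0.066,-0.057,0],"rotation": [0,0,0],"claw": 0}
  ]
}}

```text
clock: 5.42
tcp_pos: [0.5158, 0.0038, 0.2344]
orientation: [-0.588, -3.086, 0.0]
contact_force: [0.6, -2.1, 4.6]
grip_width: 0.0177
gripper_force: 39.9
```

Request:
{"method": "drive_tool", "body": {
  "rows": [
    {"offset": [0.025,-0.015,0],"rotation": [0,0,0],"claw": 0},
    {"offset": [0.051,-0.028,0],"rotation": [0,0,0],"claw": 0},
    {"offset": [0.078,-0.038,0],"rotation": [0,0,0],"claw": 0},
    {"offset": [0.078,-0.038,0],"rotation": [0,0,0],"claw": 0}
  ]
}}

```text
clock: 5.75
tcp_pos: [0.5026, 0.003, 0.2344]
orientation: [-0.587, -3.085, 0.0]
contact_force: [0.1, -3.0, 6.1]
grip_width: 0.0175
gripper_force: 40.0
```

Request:
{"method": "drive_tool", "body": {
  "rows": [
    {"offset": [0.028,-0.008,0],"rotation": [0,0,0],"claw": 0},
    {"offset": [0.056,-0.014,0],"rotation": [0,0,0],"claw": 0},
    {"offset": [0.085,-0.017,0],"rotation": [0,0,0],"claw": 0},
    {"offset": [0.085,-0.017,0],"rotation": [0,0,0],"claw": 0}
  ]
}}

```text
clock: 6.08
tcp_pos: [0.4917, 0.0052, 0.2347]
orientation: [0.586, 3.083, 0.0]
contact_force: [4.2, -4.7, 2.7]
grip_width: 0.0178
gripper_force: 39.5
```

Request:
{"method": "drive_tool", "body": {
  "rows": [
    {"offset": [0.029,-0.001,0],"rotation": [0,0,0],"claw": 0},
    {"offset": [0.058,0.001,0],"rotation": [0,0,0],"claw": 0},
    {"offset": [0.087,0.006,0],"rotation": [0,0,0],"claw": 0},
    {"offset": [0.087,0.006,0],"rotation": [0,0,0],"claw": 0}
  ]
}}

```text
clock: 6.42
tcp_pos: [0.4796, 0.0106, 0.2346]
orientation: [0.587, 3.084, -0.001]
contact_force: [4.4, -4.7, 2.5]
grip_width: 0.0176
gripper_force: 39.6
```

The screw bit between −94° and −106° of TCP angle, with the tangential force jumping from 0.3 to 5.3 N. I'll fit the circle to the measured points and plan the full turn from there.

```bash
python3 - <<'E'
from h import *
p=np.array([[.5486,.026],[.5391,.0149],[.5283,.0079],[.5158,.0038],[.5026,.003],[.4917,.0052],[.4796,.0106]])
r=least_squares(lambda q:np.hypot(p[:,0]-q[0],p[:,1]-q[1])-.05,[.506,.054]).x;print(r)
d=p-r;print(np.degrees(np.unwrap(np.arctan2(d[:,1],d[:,0]))).round(1),np.hypot(*d.T).round(4))
E
for a in -123 -183 -243 -303 -363 -423; do python3 rows.py $a $((a-59)) -60 10; done
```

```text
[0.50646047 0.05287336]
[ -32.5  -49.3  -64.1  -79.2  -94.4 -107.2 -122.4] [0.05   0.0501 0.05   0.05   0.05   0.0499 0.0501]
-123.0 [[0.034, 0.009], [0.066, 0.021], [0.098, 0.036], [0.127, 0.055], [0.154, 0.077], [0.179, 0.101], [0.202, 0.128], [0.221, 0.157], [0.237, 0.188], [0.25, 0.221]]
-183.0 [[0.009, 0.034], [0.015, 0.068], [0.017, 0.103], [0.016, 0.138], [0.011, 0.172], [0.002, 0.206], [-0.01, 0.239], [-0.026, 0.27], [-0.045, 0.299], [-0.066, 0.327]]
-243.0 [[-0.024, 0.025], [-0.051, 0.047], [-0.08, 0.066], [-0.111, 0.083], [-0.144, 0.095], [-0.177, 0.105], [-0.212, 0.11], [-0.247, 0.113], [-0.282, 0.111], [-0.316, 0.106]]
-303.0 [[-0.034, -0.009], [-0.066, -0.021], [-0.098, -0.036], [-0.127, -0.055], [-0.154, -0.077], [-0.179, -0.101], [-0.202, -0.128], [-0.221, -0.157], [-0.237, -0.188], [-0.25, -0.221]]
-363.0 [[-0.009, -0.034], [-0.015, -0.068], [-0.017, -0.103], [-0.016, -0.138], [-0.011, -0.172], [-0.002, -0.206], [0.01, -0.239], [0.026, -0.27], [0.045, -0.299], [0.066, -0.327]]
-423.0 [[0.024, -0.025], [0.051, -0.047], [0.08, -0.066], [0.111, -0.083], [0.144, -0.095], [0.177, -0.105], [0.212, -0.11], [0.247, -0.113], [0.282, -0.111], [0.316, -0.106]]
```

Request:
{"method": "drive_tool", "body": {
  "rows": [
    {"offset": [0.034,0.009,0],"rotation": [0,0,0],"claw": 0},
    {"offset": [0.066,0.021,0],"rotation": [0,0,0],"claw": 0},
    {"offset": [0.098,0.036,0],"rotation": [0,0,0],"claw": 0},
    {"offset": [0.127,0.055,0],"rotation": [0,0,0],"claw": 0},
    {"offset": [0.154,0.077,0],"rotation": [0,0,0],"claw": 0},
    {"offset": [0.179,0.101,0],"rotation": [0,0,0],"claw": 0},
    {"offset": [0.202,0.128,0],"rotation": [0,0,0],"claw": 0},
    {"offset": [0.221,0.157,0],"rotation": [0,0,0],"claw": 0},
    {"offset": [0.237,0.188,0],"rotation": [0,0,0],"claw": 0},
    {"offset": [0.25,0.221,0],"rotation": [0,0,0],"claw": 0}
  ]
}}

```text
clock: 7.25
tcp_pos: [0.4557, 0.0537, 0.2341]
orientation: [-0.589, -3.085, 0.005]
contact_force: [-0.3, -8.4, 5.7]
grip_width: 0.0176
gripper_force: 40.0
```

Request:
{"method": "drive_tool", "body": {
  "rows": [
    {"offset": [0.009,0.034,0],"rotation": [0,0,0],"claw": 0},
    {"offset": [0.015,0.068,0],"rotation": [0,0,0],"claw": 0},
    {"offset": [0.017,0.103,0],"rotation": [0,0,0],"claw": 0},
    {"offset": [0.016,0.138,0],"rotation": [0,0,0],"claw": 0},
    {"offset": [0.011,0.172,0],"rotation": [0,0,0],"claw": 0},
    {"offset": [0.002,0.206,0],"rotation": [0,0,0],"claw": 0},
    {"offset": [-0.01,0.239,0],"rotation": [0,0,0],"claw": 0},
    {"offset": [-0.026,0.27,0],"rotation": [0,0,0],"claw": 0},
    {"offset": [-0.045,0.299,0],"rotation": [0,0,0],"claw": 0},
    {"offset": [-0.066,0.327,0],"rotation": [0,0,0],"claw": 0}
  ]
}}

```text
clock: 8.08
tcp_pos: [0.4809, 0.0968, 0.2337]
orientation: [-0.586, -3.081, 0.005]
contact_force: [-7.6, -4.4, 11.2]
grip_width: 0.0175
gripper_force: 40.7
```

Request:
{"method": "drive_tool", "body": {
  "rows": [
    {"offset": [-0.024,0.025,-0.004],"rotation": [0,0,0],"claw": 0},
    {"offset": [-0.051,0.047,-0.004],"rotation": [0,0,0],"claw": 0},
    {"offset": [-0.08,0.066,-0.004],"rotation": [0,0,0],"claw": 0},
    {"offset": [-0.111,0.083,-0.004],"rotation": [0,0,0],"claw": 0},
    {"offset": [-0.144,0.095,-0.004],"rotation": [0,0,0],"claw": 0},
    {"offset": [-0.177,0.105,-0.004],"rotation": [0,0,0],"claw": 0},
    {"offset": [-0.212,0.11,-0.004],"rotation": [0,0,0],"claw": 0},
    {"offset": [-0.247,0.113,-0.004],"rotation": [0,0,0],"claw": 0},
    {"offset": [-0.282,0.111,-0.004],"rotation": [0,0,0],"claw": 0},
    {"offset": [-0.316,0.106,-0.004],"rotation": [0,0,0],"claw": 0}
  ]
}}

```text
clock: 8.92
tcp_pos: [0.5302, 0.0974, 0.234]
orientation: [-0.582, -3.08, -0.001]
contact_force: [-7.6, 4.3, 7.2]
grip_width: 0.0176
gripper_force: 40.2
```

Request:
{"method": "drive_tool", "body": {
  "rows": [
    {"offset": [-0.034,-0.009,0],"rotation": [0,0,0],"claw": 0},
    {"offset": [-0.066,-0.021,0],"rotation": [0,0,0],"claw": 0},
    {"offset": [-0.098,-0.036,0],"rotation": [0,0,0],"claw": 0},
    {"offset": [-0.127,-0.055,0],"rotation": [0,0,0],"claw": 0},
    {"offset": [-0.154,-0.077,0],"rotation": [0,0,0],"claw": 0},
    {"offset": [-0.179,-0.101,0],"rotation": [0,0,0],"claw": 0},
    {"offset": [-0.202,-0.128,0],"rotation": [0,0,0],"claw": 0},
    {"offset": [-0.221,-0.157,0],"rotation": [0,0,0],"claw": 0},
    {"offset": [-0.237,-0.188,0],"rotation": [0,0,0],"claw": 0},
    {"offset": [-0.25,-0.221,0],"rotation": [0,0,0],"claw": 0}
  ]
}}

```text
clock: 9.75
tcp_pos: [0.5562, 0.0556, 0.2347]
orientation: [-0.581, -3.087, -0.009]
contact_force: [3.1, 8.7, 1.3]
grip_width: 0.0176
gripper_force: 39.6
```

Request:
{"method": "drive_tool", "body": {
  "rows": [
    {"offset": [-0.009,-0.034,0],"rotation": [0,0,0],"claw": 0},
    {"offset": [-0.015,-0.068,0],"rotation": [0,0,0],"claw": 0},
    {"offset": [-0.017,-0.103,0],"rotation": [0,0,0],"claw": 0},
    {"offset": [-0.016,-0.138,0],"rotation": [0,0,0],"claw": 0},
    {"offset": [-0.011,-0.172,0],"rotation": [0,0,0],"claw": 0},
    {"offset": [-0.002,-0.206,0],"rotation": [0,0,0],"claw": 0},
    {"offset": [0.01,-0.239,0],"rotation": [0,0,0],"claw": 0},
    {"offset": [0.026,-0.27,0],"rotation": [0,0,0],"claw": 0},
    {"offset": [0.045,-0.299,0],"rotation": [0,0,0],"claw": 0},
    {"offset": [0.066,-0.327,0],"rotation": [0,0,0],"claw": 0},
    {"offset": [0.066,-0.327,0],"rotation": [0,0,0],"claw": 0}
  ]
}}

```text
clock: 10.67
tcp_pos: [0.5301, 0.0095, 0.2351]
orientation: [0.585, 3.083, 0.003]
contact_force: [7.2, -0.0, -0.8]
grip_width: 0.0175
gripper_force: 39.5
```

```bash
python3 -c "
from rows import *
for a,b,n in[(-423,-453,5),(-453,-457,1),(-453,-460,2),(-453,-464,2),(-460,-463,1)]:print(a,b,rows(a,b,n)[:,:2].tolist())"
```

```text
-423 -453 [[0.024, -0.025], [0.051, -0.047], [0.08, -0.066], [0.111, -0.083], [0.144, -0.095]]
-453 -457 [[0.022, -0.007]]
-453 -460 [[0.019, -0.006], [0.039, -0.011]]
-453 -464 [[0.031, -0.009], [0.062, -0.014]]
-460 -463 [[0.017, -0.003]]
```

Request:
{"method": "drive_tool", "body": {
  "rows": [
    {"offset": [0.024,-0.025,0],"rotation": [0,0,0],"claw": 0},
    {"offset": [0.051,-0.047,0],"rotation": [0,0,0],"claw": 0},
    {"offset": [0.08,-0.066,0],"rotation": [0,0,0],"claw": 0},
    {"offset": [0.111,-0.083,0],"rotation": [0,0,0],"claw": 0},
    {"offset": [0.144,-0.095,0],"rotation": [0,0,0],"claw": 0}
  ]
}}

```text
clock: 11.08
tcp_pos: [0.5056, 0.0034, 0.2352]
orientation: [0.585, 3.081, 0.001]
contact_force: [8.3, -2.0, -2.8]
grip_width: 0.0178
gripper_force: 39.3
```

Request:
{"method": "drive_tool", "body": {
  "rows": [
    {"offset": [0.027,-0.007,0],"rotation": [0,0,0],"claw": 0},
    {"offset": [0.055,-0.013,0],"rotation": [0,0,0],"claw": 0},
    {"offset": [0.055,-0.013,0],"rotation": [0,0,0],"claw": 0},
    {"offset": [0.055,-0.013,0],"rotation": [0,0,0],"claw": 0}
  ]
}}

```text
clock: 11.42
tcp_pos: [0.496, 0.0043, 0.2349]
orientation: [0.586, 3.084, -0.0]
contact_force: [5.1, -3.9, 0.2]
grip_width: 0.018
gripper_force: 39.6
```

```bash
python3 -c "
from rows import *
a=-463
for b,n in[(-448,3),(-388,10),(-328,10)]+[(-328+15*i,3) for i in range(1,26)]:print(a,b,rows(a,b,n)[:,:2].tolist());a=b"
```

```text
-463 -448 [[-0.029, 0.006], [-0.056, 0.014], [-0.084, 0.024]]
-448 -388 [[-0.031, 0.016], [-0.061, 0.034], [-0.088, 0.056], [-0.113, 0.081], [-0.135, 0.108], [-0.154, 0.137], [-0.17, 0.168], [-0.183, 0.2], [-0.192, 0.234], [-0.198, 0.268]]
-388 -328 [[-0.002, 0.035], [-0.001, 0.07], [0.005, 0.104], [0.013, 0.138], [0.026, 0.171], [0.041, 0.202], [0.06, 0.231], [0.082, 0.259], [0.106, 0.283], [0.133, 0.306]]
-328 -313 [[0.024, 0.016], [0.05, 0.03], [0.076, 0.042]]
-313 -298 [[0.028, 0.009], [0.056, 0.016], [0.084, 0.021]]
-298 -283 [[0.029, 0.002], [0.058, 0.001], [0.087, -0.002]]
-283 -268 [[0.029, -0.006], [0.056, -0.014], [0.084, -0.024]]
-268 -253 [[0.026, -0.013], [0.051, -0.028], [0.075, -0.045]]
-253 -238 [[0.022, -0.019], [0.042, -0.04], [0.06, -0.063]]
-238 -223 [[0.016, -0.024], [0.03, -0.05], [0.042, -0.076]]
-223 -208 [[0.009, -0.028], [0.016, -0.056], [0.021, -0.084]]
-208 -193 [[0.002, -0.029], [0.001, -0.058], [-0.002, -0.087]]
-193 -178 [[-0.006, -0.029], [-0.014, -0.056], [-0.024, -0.084]]
-178 -163 [[-0.013, -0.026], [-0.028, -0.051], [-0.045, -0.075]]
-163 -148 [[-0.019, -0.022], [-0.04, -0.042], [-0.063, -0.06]]
-148 -133 [[-0.024, -0.016], [-0.05, -0.03], [-0.076, -0.042]]
-133 -118 [[-0.028, -0.009], [-0.056, -0.016], [-0.084, -0.021]]
-118 -103 [[-0.029, -0.002], [-0.058, -0.001], [-0.087, 0.002]]
-103 -88 [[-0.029, 0.006], [-0.056, 0.014], [-0.084, 0.024]]
-88 -73 [[-0.026, 0.013], [-0.051, 0.028], [-0.075, 0.045]]
-73 -58 [[-0.022, 0.019], [-0.042, 0.04], [-0.06, 0.063]]
-58 -43 [[-0.016, 0.024], [-0.03, 0.05], [-0.042, 0.076]]
-43 -28 [[-0.009, 0.028], [-0.016, 0.056], [-0.021, 0.084]]
-28 -13 [[-0.002, 0.029], [-0.001, 0.058], [0.002, 0.087]]
-13 2 [[0.006, 0.029], [0.014, 0.056], [0.024, 0.084]]
2 17 [[0.013, 0.026], [0.028, 0.051], [0.045, 0.075]]
17 32 [[0.019, 0.022], [0.04, 0.042], [0.063, 0.06]]
32 47 [[0.024, 0.016], [0.05, 0.03], [0.076, 0.042]]
```

Screw down one turn (−101° → −462°). Now reverse in 15° steps to feel for the bite.

Request:
{"method": "drive_tool", "body": {
  "rows": [
    {"offset": [-0.029,0.006,0],"rotation": [0,0,0],"claw": 0},
    {"offset": [-0.056,0.014,0],"rotation": [0,0,0],"claw": 0},
    {"offset": [-0.084,0.024,0],"rotation": [0,0,0],"claw": 0},
    {"offset": [-0.084,0.024,0],"rotation": [0,0,0],"claw": 0}
  ]
}}

```text
clock: 11.75
tcp_pos: [0.5091, 0.0032, 0.2347]
orientation: [-0.587, -3.086, 0.001]
contact_force: [-0.1, -3.0, 2.1]
grip_width: 0.0178
gripper_force: 39.9
```

Request:
{"method": "drive_tool", "body": {
  "rows": [
    {"offset": [-0.031,0.016,0],"rotation": [0,0,0],"claw": 0},
    {"offset": [-0.061,0.034,0],"rotation": [0,0,0],"claw": 0},
    {"offset": [-0.088,0.056,0],"rotation": [0,0,0],"claw": 0},
    {"offset": [-0.088,0.056,0],"rotation": [0,0,0],"claw": 0}
  ]
}}

```text
clock: 12.08
tcp_pos: [0.5252, 0.0069, 0.2348]
orientation: [0.586, 3.085, -0.0]
contact_force: [1.1, -2.3, 1.3]
grip_width: 0.0179
gripper_force: 39.7
```

Request:
{"method": "drive_tool", "body": {
  "rows": [
    {"offset": [-0.025,0.025,0],"rotation": [0,0,0],"claw": 0},
    {"offset": [-0.047,0.052,0],"rotation": [0,0,0],"claw": 0},
    {"offset": [-0.066,0.081,0],"rotation": [0,0,0],"claw": 0},
    {"offset": [-0.066,0.081,0],"rotation": [0,0,0],"claw": 0}
  ]
}}

```text
clock: 12.42
tcp_pos: [0.5387, 0.0152, 0.2349]
orientation: [0.585, 3.086, 0.001]
contact_force: [2.1, -1.1, 1.4]
grip_width: 0.0176
gripper_force: 39.6
```

```bash
python3 -c "
from rows import *
a=-412
for b in range(-397,-60,15):print(a,b,rows(a,b,3)[:,:2].tolist());a=b"
```

```text
-412 -397 [[-0.014, 0.026], [-0.025, 0.052], [-0.034, 0.08]]
-397 -382 [[-0.007, 0.028], [-0.011, 0.057], [-0.012, 0.086]]
-382 -367 [[0.001, 0.029], [0.005, 0.058], [0.011, 0.086]]
-367 -352 [[0.009, 0.028], [0.019, 0.055], [0.033, 0.081]]
-352 -337 [[0.015, 0.025], [0.033, 0.048], [0.052, 0.069]]
-337 -322 [[0.021, 0.02], [0.044, 0.038], [0.069, 0.054]]
-322 -307 [[0.026, 0.014], [0.052, 0.025], [0.08, 0.034]]
-307 -292 [[0.028, 0.007], [0.057, 0.011], [0.086, 0.012]]
-292 -277 [[0.029, -0.001], [0.058, -0.005], [0.086, -0.011]]
-277 -262 [[0.028, -0.009], [0.055, -0.019], [0.081, -0.033]]
-262 -247 [[0.025, -0.015], [0.048, -0.033], [0.069, -0.052]]
-247 -232 [[0.02, -0.021], [0.038, -0.044], [0.054, -0.069]]
-232 -217 [[0.014, -0.026], [0.025, -0.052], [0.034, -0.08]]
-217 -202 [[0.007, -0.028], [0.011, -0.057], [0.012, -0.086]]
-202 -187 [[-0.001, -0.029], [-0.005, -0.058], [-0.011, -0.086]]
-187 -172 [[-0.009, -0.028], [-0.019, -0.055], [-0.033, -0.081]]
-172 -157 [[-0.015, -0.025], [-0.033, -0.048], [-0.052, -0.069]]
-157 -142 [[-0.021, -0.02], [-0.044, -0.038], [-0.069, -0.054]]
-142 -127 [[-0.026, -0.014], [-0.052, -0.025], [-0.08, -0.034]]
-127 -112 [[-0.028, -0.007], [-0.057, -0.011], [-0.086, -0.012]]
-112 -97 [[-0.029, 0.001], [-0.058, 0.005], [-0.086, 0.011]]
-97 -82 [[-0.028, 0.009], [-0.055, 0.019], [-0.081, 0.033]]
-82 -67 [[-0.025, 0.015], [-0.048, 0.033], [-0.069, 0.052]]
```

Request:
{"method": "drive_tool", "body": {
  "rows": [
    {"offset": [-0.014,0.026,0],"rotation": [0,0,0],"claw": 0},
    {"offset": [-0.025,0.052,0],"rotation": [0,0,0],"claw": 0},
    {"offset": [-0.034,0.08,0],"rotation": [0,0,0],"claw": 0},
    {"offset": [-0.034,0.08,0],"rotation": [0,0,0],"claw": 0}
  ]
}}

```text
clock: 12.75
tcp_pos: [0.5473, 0.0247, 0.2349]
orientation: [0.585, 3.086, 0.001]
contact_force: [1.8, -0.4, -0.3]
grip_width: 0.0176
gripper_force: 39.6
```

Request:
{"method": "drive_tool", "body": {
  "rows": [
    {"offset": [-0.007,0.028,0],"rotation": [0,0,0],"claw": 0},
    {"offset": [-0.011,0.057,0],"rotation": [0,0,0],"claw": 0},
    {"offset": [-0.012,0.086,0],"rotation": [0,0,0],"claw": 0},
    {"offset": [-0.012,0.086,0],"rotation": [0,0,0],"claw": 0}
  ]
}}

```text
clock: 13.08
tcp_pos: [0.5533, 0.0362, 0.2348]
orientation: [-0.584, -3.087, -0.001]
contact_force: [-0.4, 0.7, 0.8]
grip_width: 0.0179
gripper_force: 39.6
```

Request:
{"method": "drive_tool", "body": {
  "rows": [
    {"offset": [0.001,0.029,0],"rotation": [0,0,0],"claw": 0},
    {"offset": [0.005,0.058,0],"rotation": [0,0,0],"claw": 0},
    {"offset": [0.011,0.086,0],"rotation": [0,0,0],"claw": 0},
    {"offset": [0.011,0.086,0],"rotation": [0,0,0],"claw": 0}
  ]
}}

```text
clock: 13.42
tcp_pos: [0.5562, 0.0488, 0.2347]
orientation: [-0.584, -3.086, -0.001]
contact_force: [-0.4, 0.7, 0.6]
grip_width: 0.0177
gripper_force: 39.6
```

Request:
{"method": "drive_tool", "body": {
  "rows": [
    {"offset": [0.009,0.028,0],"rotation": [0,0,0],"claw": 0},
    {"offset": [0.019,0.055,0],"rotation": [0,0,0],"claw": 0},
    {"offset": [0.033,0.081,0],"rotation": [0,0,0],"claw": 0},
    {"offset": [0.033,0.081,0],"rotation": [0,0,0],"claw": 0}
  ]
}}

```text
clock: 13.75
tcp_pos: [0.5556, 0.0618, 0.2347]
orientation: [-0.584, -3.086, -0.001]
contact_force: [-0.7, 0.3, -0.6]
grip_width: 0.0177
gripper_force: 39.5
```

Request:
{"method": "drive_tool", "body": {
  "rows": [
    {"offset": [0.015,0.025,0],"rotation": [0,0,0],"claw": 0},
    {"offset": [0.033,0.048,0],"rotation": [0,0,0],"claw": 0},
    {"offset": [0.052,0.069,0],"rotation": [0,0,0],"claw": 0},
    {"offset": [0.052,0.069,0],"rotation": [0,0,0],"claw": 0}
  ]
}}

```text
clock: 14.08
tcp_pos: [0.5519, 0.074, 0.2347]
orientation: [-0.585, -3.085, -0.0]
contact_force: [-1.8, -0.4, -0.2]
grip_width: 0.0176
gripper_force: 39.5
```

Request:
{"method": "drive_tool", "body": {
  "rows": [
    {"offset": [0.021,0.02,0],"rotation": [0,0,0],"claw": 0},
    {"offset": [0.044,0.038,0],"rotation": [0,0,0],"claw": 0},
    {"offset": [0.069,0.054,0],"rotation": [0,0,0],"claw": 0},
    {"offset": [0.069,0.054,0],"rotation": [0,0,0],"claw": 0}
  ]
}}

```text
clock: 14.42
tcp_pos: [0.5467, 0.0823, 0.235]
orientation: [0.589, 3.083, -0.003]
contact_force: [1.7, -6.2, -3.1]
grip_width: 0.0175
gripper_force: 39.4
```

Request:
{"method": "drive_tool", "body": {
  "rows": [
    {"offset": [0.026,0.014,0],"rotation": [0,0,0],"claw": 0},
    {"offset": [0.052,0.025,0],"rotation": [0,0,0],"claw": 0},
    {"offset": [0.08,0.034,0],"rotation": [0,0,0],"claw": 0},
    {"offset": [0.08,0.034,0],"rotation": [0,0,0],"claw": 0}
  ]
}}

```text
clock: 14.75
tcp_pos: [0.5378, 0.0917, 0.235]
orientation: [0.588, 3.082, -0.002]
contact_force: [3.6, -4.9, -4.0]
grip_width: 0.0173
gripper_force: 39.3
```

Request:
{"method": "drive_tool", "body": {
  "rows": [
    {"offset": [0.028,0.007,0],"rotation": [0,0,0],"claw": 0},
    {"offset": [0.057,0.011,0],"rotation": [0,0,0],"claw": 0},
    {"offset": [0.086,0.012,0],"rotation": [0,0,0],"claw": 0},
    {"offset": [0.086,0.012,0],"rotation": [0,0,0],"claw": 0}
  ]
}}

```text
clock: 15.08
tcp_pos: [0.5267, 0.0985, 0.2351]
orientation: [0.588, 3.082, -0.001]
contact_force: [4.9, -4.0, -5.4]
grip_width: 0.0178
gripper_force: 39.3
```

Request:
{"method": "drive_tool", "body": {
  "rows": [
    {"offset": [0.029,-0.001,0],"rotation": [0,0,0],"claw": 0},
    {"offset": [0.058,-0.005,0],"rotation": [0,0,0],"claw": 0},
    {"offset": [0.086,-0.011,0],"rotation": [0,0,0],"claw": 0},
    {"offset": [0.086,-0.011,0],"rotation": [0,0,0],"claw": 0}
  ]
}}

```text
clock: 15.42
tcp_pos: [0.5143, 0.1022, 0.2352]
orientation: [0.588, 3.082, 0.001]
contact_force: [5.7, -2.9, -7.3]
grip_width: 0.0177
gripper_force: 39.3
```

Request:
{"method": "drive_tool", "body": {
  "rows": [
    {"offset": [0.028,-0.009,0],"rotation": [0,0,0],"claw": 0},
    {"offset": [0.055,-0.019,0],"rotation": [0,0,0],"claw": 0},
    {"offset": [0.081,-0.033,0],"rotation": [0,0,0],"claw": 0},
    {"offset": [0.081,-0.033,0],"rotation": [0,0,0],"claw": 0}
  ]
}}

```text
clock: 15.75
tcp_pos: [0.5012, 0.1026, 0.2352]
orientation: [0.587, 3.082, 0.002]
contact_force: [5.5, -1.6, -7.7]
grip_width: 0.0176
gripper_force: 39.4
```

Reverse bite is at −329.5° ± 5° (135° of play), so the target is about −149.5°. The wheel is now at −264°.

```bash
python3 -c "
from rows import *
for a,b,n in[(-262,-202,10),(-202,-157,8),(-157,-148,2)]:print(a,b,rows(a,b,n)[:,:2].tolist())"
```

```text
-262 -202 [[0.029, -0.019], [0.057, -0.041], [0.082, -0.065], [0.104, -0.092], [0.123, -0.121], [0.139, -0.152], [0.152, -0.184], [0.161, -0.218], [0.167, -0.252], [0.169, -0.287]]
-202 -157 [[-0.001, -0.033], [-0.006, -0.065], [-0.014, -0.097], [-0.024, -0.128], [-0.038, -0.157], [-0.055, -0.186], [-0.074, -0.212], [-0.096, -0.236]]
-157 -148 [[-0.019, -0.018], [-0.039, -0.034]]
```

Request:
{"method": "drive_tool", "body": {
  "rows": [
    {"offset": [0.029,-0.019,0],"rotation": [0,0,0],"claw": 0},
    {"offset": [0.057,-0.041,0],"rotation": [0,0,0],"claw": 0},
    {"offset": [0.082,-0.065,0],"rotation": [0,0,0],"claw": 0},
    {"offset": [0.104,-0.092,0],"rotation": [0,0,0],"claw": 0},
    {"offset": [0.123,-0.121,0],"rotation": [0,0,0],"claw": 0},
    {"offset": [0.139,-0.152,0],"rotation": [0,0,0],"claw": 0},
    {"offset": [0.152,-0.184,0],"rotation": [0,0,0],"claw": 0},
    {"offset": [0.161,-0.218,0],"rotation": [0,0,0],"claw": 0},
    {"offset": [0.167,-0.252,0],"rotation": [0,0,0],"claw": 0},
    {"offset": [0.169,-0.287,0],"rotation": [0,0,0],"claw": 0}
  ]
}}

```text
clock: 16.58
tcp_pos: [0.4618, 0.0748, 0.2354]
orientation: [0.584, 3.083, 0.007]
contact_force: [4.5, 7.2, -6.8]
grip_width: 0.0174
gripper_force: 39.6
```

Request:
{"method": "drive_tool", "body": {
  "rows": [
    {"offset": [-0.001,-0.033,0],"rotation": [0,0,0],"claw": 0},
    {"offset": [-0.006,-0.065,0],"rotation": [0,0,0],"claw": 0},
    {"offset": [-0.014,-0.097,0],"rotation": [0,0,0],"claw": 0},
    {"offset": [-0.024,-0.128,0],"rotation": [0,0,0],"claw": 0},
    {"offset": [-0.038,-0.157,0],"rotation": [0,0,0],"claw": 0},
    {"offset": [-0.055,-0.186,0],"rotation": [0,0,0],"claw": 0},
    {"offset": [-0.074,-0.212,0],"rotation": [0,0,0],"claw": 0},
    {"offset": [-0.096,-0.236,0],"rotation": [0,0,0],"claw": 0},
    {"offset": [-0.096,-0.236,0],"rotation": [0,0,0],"claw": 0}
  ]
}}

```text
clock: 17.33
tcp_pos: [0.4598, 0.0353, 0.235]
orientation: [-0.586, -3.084, -0.003]
contact_force: [-4.8, 4.0, 0.1]
grip_width: 0.0174
gripper_force: 40.4
```

Request:
{"method": "drive_tool", "body": {
  "rows": [
    {"offset": [-0.021,-0.019,0],"rotation": [0,0,0],"claw": 0},
    {"offset": [-0.043,-0.037,0],"rotation": [0,0,0],"claw": 0},
    {"offset": [-0.043,-0.037,0],"rotation": [0,0,0],"claw": 0},
    {"offset": [-0.043,-0.037,0],"rotation": [0,0,0],"claw": 0}
  ]
}}

```text
clock: 17.67
tcp_pos: [0.4634, 0.0277, 0.2349]
orientation: [-0.586, -3.084, -0.002]
contact_force: [-5.7, 3.1, 1.8]
grip_width: 0.0177
gripper_force: 40.5
```

Screw is back half a turn. I'll ease off the load, open and lift.

Request:
{"method": "drive_tool", "body": {
  "rows": [
    {"offset": [0.012,0.011,0],"rotation": [0,0,0],"claw": 0},
    {"offset": [0.012,0.011,0],"rotation": [0,0,0],"claw": 0},
    {"offset": [0.012,0.011,0],"rotation": [0,0,0],"claw": 1},
    {"offset": [0.012,0.011,0],"rotation": [0,0,0],"claw": 1},
    {"offset": [0.012,0.011,0],"rotation": [0,0,0],"claw": 1},
    {"offset": [0.012,0.011,0],"rotation": [0,0,0],"claw": 1},
    {"offset": [0.012,0.011,0],"rotation": [0,0,0],"claw": 1},
    {"offset": [0.012,0.011,0],"rotation": [0,0,0],"claw": 1},
    {"offset": [0.012,0.011,0],"rotation": [0,0,0],"claw": 1},
    {"offset": [0.012,0.011,0],"rotation": [0,0,0],"claw": 1}
  ]
}}

```text
clock: 18.5
tcp_pos: [0.4636, 0.0285, 0.2349]
orientation: [0.587, 3.086, 0.0]
contact_force: [0.6, 0.6, -0.5]
grip_width: 0.0853
gripper_force: 0.0
```

Request:
{"method": "drive_tool", "body": {
  "rows": [
    {"offset": [0,0,-0.1],"rotation": [0,0,0],"claw": 1},
    {"offset": [0,0,-0.25],"rotation": [0,0,0],"claw": 1},
    {"offset": [0,0,-0.4],"rotation": [0,0,0],"claw": 1},
    {"offset": [0,0,-0.55],"rotation": [0,0,0],"claw": 1},
    {"offset": [0,0,-0.7],"rotation": [0,0,0],"claw": 1},
    {"offset": [0,0,-0.7],"rotation": [0,0,0],"claw": 1},
    {"offset": [0,0,-0.7],"rotation": [0,0,0],"claw": 1}
  ]
}}

```text
clock: 19.08
tcp_pos: [0.4642, 0.0286, 0.3409]
orientation: [0.586, 3.084, 0.002]
contact_force: [-0.1, -0.4, -0.3]
grip_width: 0.0855
gripper_force: 0.0
```

Run:
```python
from bench import *
from h import *
a=grab_frame("side");b=np.load("pics/side0.npz")
c=np.hstack([cv2.resize(x[130:300,170:320],None,fx=2.6,fy=2.6) for x in(b["frame"],a["frame"])])
print(c.shape);cv2.imwrite("pics/end.png",c[:,:,::-1]);o=get_obs();print(o["clock"],o["tcp_pos"],o["contact_force"],o["grip_width"])
```

```text
(442, 780, 3)
19.1333 [0.46348456 0.02851929 0.33975945] [-0.32343613 -0.20174282 -0.49907644] 0.08536137395605353
```

View pics/end.png

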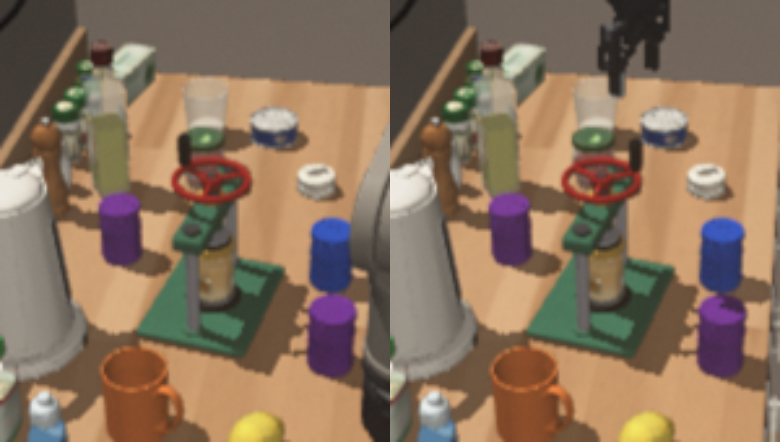

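The before and after views match: the jar still stands in the press at (605,270), the handle is released at (636,155), nothing else has moved and the gripper is clear above.

```bash
python3 -c "
from bench import *
print(hand_in())"
```

```text
the job is handed in; nothing more can be done
None
```

The job is handed in: by the forces felt at the handle, the screw went one full turn down (about 361° ± 6°) and was eased back half a turn (180° ± 6°), then I let go at about 19 s with the jar and everything else where they stood.

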